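Stand the tall gel cassette in the loading stand against its end stop

TASK

Draw the taller of the two gel cassettes out of the leaning drip rest and stand it upright, fully down, in the groove of the loading stand, a good finger's breadth clear of the end stop's screw. Then slide it along the groove until it just touches the tip of that screw, and let go of it there. The stop has been set and yields if pushed hard: do not shift it, and leave the short cassette, the beaker and the white pot where they are.

Things in the scene. Friction and masses are not known exactly. Their poses are not given: they have to be found in the camera images.
- tall_cassette: The part to move: flat rigid white gel cassette, a plain box 8 mm thick (its x), 84 mm wide (its y), 110 mm tall (its z), 0.11 kg, alike both ways round. Origin: middle of its bottom face; z runs up to its top edge. It starts in one of the rest's two bays (either), leaning 35 degrees from vertical towards the robot. Pinch its thickness near the top edge, with the fingers along the cassette.
- short_cassette: The same kind of cassette but only 80 mm tall, leaning in the other bay of the rest. It stays where it is.
- drip_rest: Fixed grey plastic rest, base 120 x 203 mm, origin at the centre of its underside, -x to the robot. Two bays side by side, centred at y = +52 and -52 mm: slots that lean 35 degrees from vertical towards its -x. A seated cassette's origin is at x = 30, z = 22 mm.
- slot_mouth (a point): Point of the rest between the two bays (y = 0), at the top of the slots' lip, 22 mm up the lean from the slot floor. Along the lean from the floor, the face under a cassette reaches 50 mm, the lip over it 22 mm, the walls at its sides 30 mm; play 3 mm in thickness and in width. For its first 22 mm a cassette comes out only along its own lean.
- loading_stand: Fixed aluminium stand, base 85 mm (x) by 200 mm (y, from -105 to +95), origin at its underside. Along its y axis at x = 0 runs an upright groove, 10 mm wide, lips rounded 2 mm; groove floor at z = 10 mm, wall tops at z = 38 mm (28 mm deep). Open at the -y end; the end stop sits in it towards +y.
- end_stop: Dark steel stop in the stand's groove, black thumb screw on top, 62 mm high. Origin: on its flat face (to the stand's -y) at groove floor level; axes as the stand's. Set at y = 35 to 65 mm in the stand. A steel set screw, 7 mm thick, 33 mm above the groove floor, sticks out of the face towards -y by 3 to 11 mm: unknown, to be found by touch. The stop slides to +y if pushed with over about 14 N.
- beaker_tall: Bystander: clear tapered beaker, 71 mm across, 110 mm high, behind the stand; origin at the middle of its underside.
- adapter_pot: Bystander: white screw pot with a grey knob, 73 mm across, 85 mm high, behind the rest; origin at the middle of its underside.
There are look-alikes about, which are no part of the job. Leave any red or turquoise look-alike of the tall_cassette alone.

How it is judged:
By the outcome, as a careful person would: the job done as asked, in the order asked, and still so for the second after the job is handed in, with the robot touching nothing.
It also fails if it takes over 45 s, if anything falls off the work surface, if the arm or the gripper's body presses on something with over 40 N, if the wrist force passes 120 N, or if a joint passes its speed limit or range.

ROBOT

A 7-joint arm with a two-finger parallel gripper is mounted at the origin on a cart in front of the work surface, level with it; the furniture and walls round the work are solid. World frame = base frame: x ahead of the robot, y to its left, z up, the work surface at z = 0. Lengths are in m, angles in rad, forces in N, time in s.
With the tool pointing down it reaches from about 0.425 to 0.925 m from the base axis. Payload 6.8 kg.
Tool frame: the origin (TCP) lies on the centre line of the jaws, within the pads' length; the fingertips stand 25 mm ahead of it and the grasp point (between the pads) lies 6 mm ahead of it; z points along the fingers, y is the line along which they close (so a half turn about z gives the same grasp; the last joint's range is limited). The gripper opens to 85 mm and grips with 20 to 120 N. Pads are 22 mm wide; open, the fingers measure 114 mm over their backs; the gripper's body (76 mm by 85 mm) begins 54 mm behind the grasp point. The pads swing forward as they close: fully open they stand 13 mm farther back than shut.
Start: joints at [1.021, 0.477, 0.022, 1.555, -0.011, 1.109, -0.083], TCP at [0.289, -0.61, 0.256] pointing down, gripper open.
Joint ranges: [-2.96, 2.96], [-0.34, 2.1], [-1.41, 1.46], [0.24, 2.44], [-1.37, 4.51], [0.17, 1.92], [-2.96, 2.96]. Speed limits (rad/s): [2.39, 2.39, 3.14, 3.14, 3.14, 3.14, 3.14].

INTERFACE

Orientations are given as a rotation vector (axis times angle).
In Python, from bench import telemetry, grab_frame, job gives the robot as it stands.
- The arm moves only by the tool apply_moves, never from a script. Its argument "rows" is a list of rows, each a list of 2 entries, a list of its own where there are three numbers: the shift along the tool's x, y, z each as a share of 250 mm, from -1 to 1, then the turn, a rotation vector about the tool's x, y, z each as a share of pi rad, from -1 to 1. A call has 1 to 10 rows; each row is the pose to reach, as a shift and turn from the pose commanded when the call began, along the tool's axes at that moment, turning the shorter way round; what a row does not reach only later rows make up. A row lasts 1/8 s, in which the tool goes at most 62.5 mm and 10.7 degrees, less where a joint would pass 70% of its speed; a pose out of reach is approached as far as the arm can. A call with a number of a shift or a turn outside -1 to 1 is refused whole. A call with a gripper value outside its range is refused whole. "jaw" is the gripper's target within -1 to 1 (fully open at 1, half-way at 0, shut at -1), set as the call begins (left out, the last holds). The fingers move at their own pace and stop on an object; "newtons" is the grip in N (left out, the last holds). Time passes only in rows, so rows that repeat a pose let the fingers close. It gives the time, the measured TCP pose, the force, the opening and the grip force at its end, in the units of the state.
- telemetry.get_obs(): the state, without advancing time (a new reading comes with each control period).
- grab_frame(name): name is "scene" or "side" or "wrist"; returns a dict with "frame" (400x640x3 uint8, red, green, blue), "vertical_fov" (degrees; the focal length in pixels is half the picture's height over the tangent of half this angle, whatever the lens; pixels are square), "cx", "cy" (the principal point, pixels), "origin" and "attitude" of the camera in the world. Camera axes: x right, y up, looking along -z (the intrinsics and any distortion apply to the point x, -y, -z); pixel columns grow to the right and rows downward; lengths in m; the calibration is good to about 2 mm. A picture is of the moment at which its call begins. There is no depth.
- job.hand_in(): hands the job in; it is judged then, once.
The state is a dict: "clock": time; "joints": joint angles; "qvel": joint speeds; "tau": joint torques, N m; "tcp_pos": TCP position; "orientation": TCP orientation; "contact_force": force on the tool from outside, world axes, zero at the start; "moment": the same for the moment, N m; "grip_width": finger opening in m; "gripper_force": force on a finger pad.
Only numpy, scipy, OpenCV 4.12 (cv2) and the standard library are available. Lean on these libraries where they do the work, as an engineer would, in place of code of your own. Each camera call takes 0.05 s, during which the arm holds its last target. There are 200 camera calls.

## Working session

There is one attempt and no reset: what is moved stays moved. The work goes in short steps, Python scripts to look and compute and a tool call to move; the robot and the scene stay as the last step left them, time stands still between calls to the robot, and variables do not carry over. Pictures are saved under pics/ and viewed, at most 10 in all, crops included, and the job is handed in when it is done.

Besides the shell and the picture viewer there is one more tool, called after "Call:" as name(argument=value, ...) on one line, values as JSON. apply_moves: Moves the arm, as the interface text tells. Its arguments: {"type":"object","properties":{"rows":{"type":"array"},"jaw":{"type":"number"},"newtons":{"type":"number"}},"required":["rows"]}

```bash
mkdir -p pics; ls
python3 - <<'E'
from bench import telemetry, grab_frame
import cv2,numpy as np
o=telemetry.get_obs(); print({k:np.round(v,3).tolist() for k,v in o.items()})
for n in("scene","side","wrist"):
    g=grab_frame(n); print(n,{k:(np.round(v,4).tolist()) for k,v in g.items() if k!="frame"})
    cv2.imwrite(f"pics/{n}0.png",g["frame"][:,:,::-1])
E
```

```text
pics
{'clock': 0.0, 'joints': [1.021, 0.478, 0.022, 1.556, -0.011, 1.109, -0.083], 'qvel': [0.001, -0.001, 0.0, -0.002, 0.001, 0.001, -0.001], 'tau': [0.001, -59.646, 1.608, -28.12, 0.012, 0.009, -0.0], 'tcp_pos': [0.288, -0.61, 0.255], 'orientation': [-3.064, -0.688, 0.001], 'contact_force': [0.174, 0.321, 0.744], 'moment': [0.001, -0.021, -0.028], 'gripper_force': 0.0, 'grip_width': 0.086}
scene {'vertical_fov': 42.9451, 'cx': 323.1585, 'cy': 207.1671, 'origin': [0.063, 0.6917, 0.9756], 'attitude': [0.2704, -0.9876, -2.4232]}
side {'vertical_fov': 46.8253, 'cx': 322.5652, 'cy': 203.7135, 'origin': [0.3687, 0.8925, 0.7933], 'attitude': [0.0928, -1.3655, -2.6479]}
wrist {'vertical_fov': 65.2527, 'cx': 315.1373, 'cy': 199.0796, 'origin': [0.354, -0.5795, 0.3727], 'attitude': [-0.2594, 0.1644, -1.1207]}
```

View pics/scene0.png

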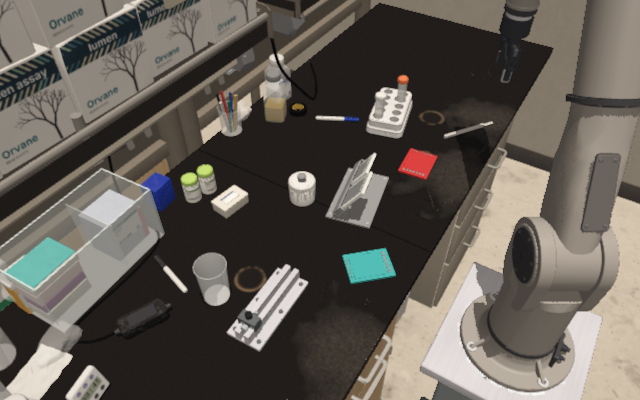

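View pics/side0.png

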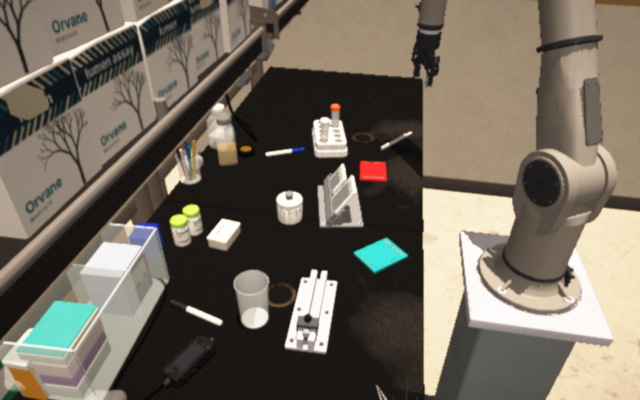

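Scene view: rest about (358,197), stand (270,305), pot (302,188), beaker (212,280). Candidates for the tall cassette are the two white ones in the rest at (362,170) and (347,190), the red one lying flat at (418,163) and the turquoise one at (369,265). I need one of the white pair; a crop will tell which.

```bash
python3 - <<'E'
import cv2,numpy as np
a=cv2.imread("pics/scene0.png");b=cv2.imread("pics/side0.png")
r=lambda i,x,y,w,h:cv2.resize(i[y:y+h,x:x+w],(400,300),interpolation=cv2.INTER_CUBIC)
# each 80x60 crop x5 / 100x75 x4
t=np.hstack([r(a,310,148,100,75),r(b,295,158,100,75)]);u=np.hstack([r(a,210,255,133,100),r(b,245,262,133,100)])
cv2.imwrite("pics/c0.png",np.vstack([t,u]))
E
cat > h.py <<'E'
import numpy as np,cv2
from scipy.spatial.transform import Rotation as R
from bench import telemetry,grab_frame
class Cam:
    def __init__(s,g):
        s.f=200/np.tan(np.radians(g["vertical_fov"])/2);s.c=np.array([g["cx"],g["cy"]])
        s.o=np.array(g["origin"]);s.R=R.from_rotvec(g["attitude"]);s.img=g["frame"][:,:,::-1].copy()
    def px(s,P):
        q=s.R.inv().apply(np.atleast_2d(P)-s.o);return s.c+s.f*np.c_[q[:,0]/-q[:,2],-q[:,1]/-q[:,2]]
    def atz(s,uv,z):
        uv=(np.atleast_2d(uv)-s.c)/s.f;d=s.R.apply(np.c_[uv[:,0],-uv[:,1],-np.ones(len(uv))])
        return s.o+d*((z-s.o[2])/d[:,2])[:,None]
def cam(n):return Cam(grab_frame(n))
E
python3 - <<'E'
from h import *
c=cam("scene");s=cam("side")
print(c.atz([[358,197],[270,305],[302,200],[212,300]],0),s.atz([[342,215],[312,320],[290,220],[255,325]],0),c.px(telemetry.get_obs()["tcp_pos"]))
E
```

```text
[[ 4.93864796e-01 -2.04972007e-01 -1.11022302e-16]
 [ 4.95324729e-01  2.04070962e-01  0.00000000e+00]
 [ 6.17452004e-01 -1.14442332e-01  0.00000000e+00]
 [ 6.15016020e-01  2.62454842e-01 -1.11022302e-16]] [[ 4.79887850e-01 -1.60914017e-01  0.00000000e+00]
 [ 4.91976255e-01  2.30412930e-01  0.00000000e+00]
 [ 6.20301785e-01 -1.09197591e-01  1.11022302e-16]
 [ 6.09988422e-01  2.66706609e-01  0.00000000e+00]] [[502.07504986  68.40944878]]
```

View pics/c0.png

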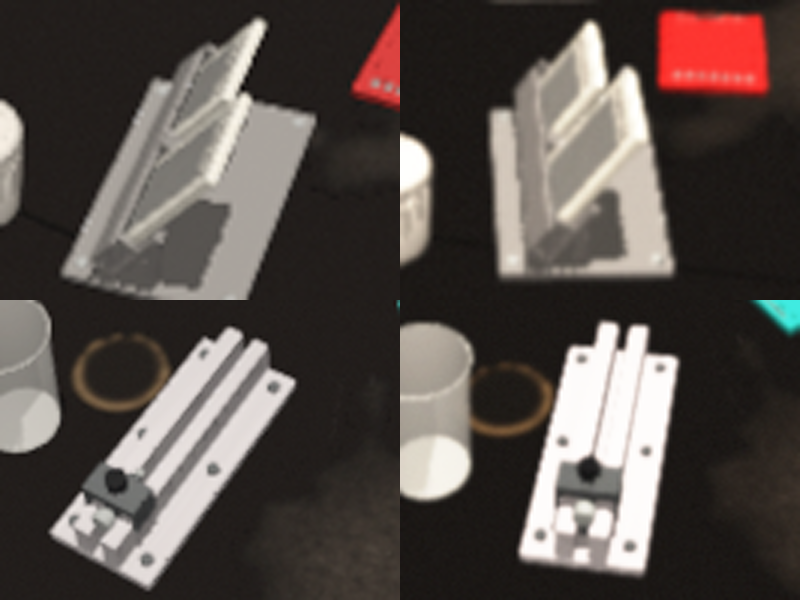

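```bash
cat > fit.py <<'E'
from h import *
from scipy.optimize import least_squares
c=cam("scene");s=cam("side")
def W(p,P):  # p x,y,yaw
    return R.from_euler('z',p[2]).apply(np.atleast_2d(P))+[p[0],p[1],0]
def cass(h,yb):
    a=np.radians(35);M=R.from_euler('y',-a)
    return M.apply([[sx*.004,sy*.042,z] for z in(0,h) for sx in(-1,1) for sy in(-1,1)])+[.030,yb,.022]
def draw(img,q,col,k,off):
    for i,j in[(0,1),(0,2),(1,3),(2,3),(4,5),(4,6),(5,7),(6,7),(0,4),(1,5),(2,6),(3,7)]:
        cv2.line(img,*[tuple(int(v) for v in (q[m]-off+.5)*k) for m in(i,j)],col,1,cv2.LINE_AA)
E
python3 - <<'E'
from fit import *
B=lambda z:np.array([[.06,.1015,z],[-.06,-.1015,z],[.06,-.1015,z],[-.06,.1015,z]])
oc=np.array([[325.5,216],[389,177.5],[348.7,168.5]]);os=np.array([[320,226.5],[363,226.5],[317.5,185.3]])
f=lambda p:np.r_[(c.px(W(p,B(p[3])[:3]))-oc).ravel(),(s.px(W(p,B(p[3])[[0,3,2]]))-os).ravel()]
r=least_squares(f,[.49,-.19,0,.005]);print(r.x,r.fun.round(1))
ims=[]
for hs in((.11,.08),(.08,.11)):
    row=[]
    for k,off in((c,(310,145)),(s,(295,155))):
        off=np.array(off);im=cv2.resize(k.img[off[1]:off[1]+75,off[0]:off[0]+100],(400,300),interpolation=cv2.INTER_CUBIC)
        draw(im,k.px(W(r.x,cass(hs[0],.052))),(0,0,255),4,off);draw(im,k.px(W(r.x,cass(hs[1],-.052))),(255,0,0),4,off);row.append(im)
    ims.append(np.hstack(row))
cv2.imwrite("pics/c1.png",np.vstack(ims))
# stand
SB=np.array([[.0425,.095,0],[-.0425,.095,0],[-.0425,-.105,0],[.0425,-.105,0]])
g=lambda u,v,x,y:np.array([x+u/400*133,y+v/300*100])
oc=np.array([g(52,233,210,255),g(152,288,210,255),g(296,80,210,255)]);os=np.array([g(120,257,245,262),g(243,274,245,262),g(277,57,245,262),g(172,45,245,262)])
f=lambda p:np.r_[(c.px(W(p,SB[:3]+[0,0,p[3]]))-oc).ravel(),(s.px(W(p,SB+[0,0,p[3]]))-os).ravel()]
r=least_squares(f,[.49,.21,0,.005]);print(r.x,r.fun.round(1))
E
```

```text
[ 0.49508485 -0.20930461  0.20826413 -0.00070739] [-0.1  0.  -0.1  0.1 -0.  -0.5 -0.1 -0.   0.1 -0.4  0.3  0.8]
[0.49329247 0.21403845 0.0383647  0.001595  ] [-0.2  0.1 -0.7 -0.5 -0.2  0.8  0.5 -0.9  0.7 -1.5 -0.1  1.  -0.3  1.2]
```

View pics/c1.png

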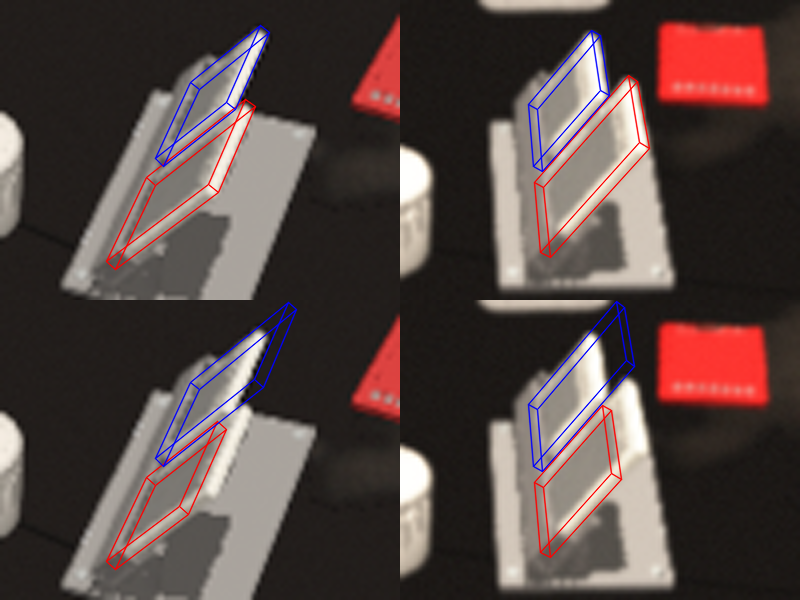

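Overlay: with the tall one in the near (+y) bay both views match (red outline, top edge scene (372,172)–(362,194)). So the target is the near cassette, and the far one is the short.

```bash
cat >> h.py <<'E'
def tool():
    o=telemetry.get_obs();return np.array(o["tcp_pos"]),R.from_rotvec(o["orientation"])
def go(P,Rt,cur=None):
    p,r=cur or tool();d=r.inv().apply(np.array(P)-p)/.25;t=(r.inv()*Rt).as_rotvec()/np.pi
    print("shift",d.round(3).tolist(),"turn",t.round(4).tolist());return d,t
def graspR(yaw,lean,sgn=1):
    b=R.from_euler('z',yaw)*R.from_euler('y',-lean);M=b.as_matrix()
    return R.from_matrix(np.c_[-sgn*M[:,1]*-1*-1,sgn*M[:,0],-M[:,2]])
E
python3 - <<'E'
from h import *
p,r=tool();print(r.as_matrix().round(2))
REST=[.4951,-.2093,.2083];a=np.radians(35)
b=R.from_euler('z',REST[2])*R.from_euler('y',-a)
org=R.from_euler('z',REST[2]).apply([.03,.052,.022])+[REST[0],REST[1],0]
u=b.apply([0,0,1])
for sg in(1,-1):
    M=b.as_matrix();y=sg*M[:,0];z=-M[:,2];G=np.c_[np.cross(y,z),y,z];print(np.linalg.det(G))
    Rt=R.from_matrix(G)
    for up in(.200,.096):
        P=org+u*up;print(P.round(3));d,t=go(P,Rt);print(np.linalg.norm(t)*180)
E
```

```text
[[ 0.9   0.43 -0.  ]
 [ 0.43 -0.9   0.  ]
 [-0.   -0.   -1.  ]]
1.0
[ 0.401 -0.176  0.186]
shift [1.151, -1.377, 0.282] turn [-0.1644, 0.1297, -0.4116]
83.11420088585795
[ 0.46  -0.164  0.101]
shift [1.383, -1.321, 0.622] turn [-0.1644, 0.1297, -0.4116]
83.11420088585795
1.0
[ 0.401 -0.176  0.186]
shift [1.151, -1.377, 0.282] turn [0.138, 0.1749, 0.5542]
107.506086904603
[ 0.46  -0.164  0.101]
shift [1.383, -1.321, 0.622] turn [0.138, 0.1749, 0.5542]
107.506086904603
```

Call:
apply_moves(rows=[[[0.4, -0.4, -0.1], [-0.05, 0.04, -0.13]], [[0.95, -1.0, -0.1], [-0.164, 0.13, -0.412]], [[0.95, -1.0, -0.1], [-0.164, 0.13, -0.412]], [[0.95, -1.0, -0.1], [-0.164, 0.13, -0.412]], [[0.95, -1.0, -0.1], [-0.164, 0.13, -0.412]], [[0.95, -1.0, -0.1], [-0.164, 0.13, -0.412]], [[0.95, -1.0, -0.1], [-0.164, 0.13, -0.412]], [[0.95, -1.0, -0.1], [-0.164, 0.13, -0.412]], [[0.95, -1.0, -0.1], [-0.164, 0.13, -0.412]], [[0.95, -1.0, -0.1], [-0.164, 0.13, -0.412]]], jaw=0)

```text
clock: 1.6
tcp_pos: [0.3961, -0.283, 0.2812]
orientation: [1.689, 2.084, 0.657]
contact_force: [0.1, 0.3, -0.1]
grip_width: 0.0427
gripper_force: 0.0
```

```bash
cat > tgt.py <<'E'
from h import *
REST=[.4951,-.2093,.2083];STAND=[.4933,.2140,.0384]
def pose(yaw,lean,org,up,side=0):
    M=(R.from_euler('z',yaw)*R.from_euler('y',-lean)).as_matrix();y=M[:,0];z=-M[:,2]
    return np.array(org)+M[:,2]*up+M[:,1]*side,R.from_matrix(np.c_[np.cross(y,z),y,z])
ORG=R.from_euler('z',REST[2]).apply([.03,.052,.022])+[REST[0],REST[1],0]
L=np.radians(35)
E
python3 - <<'E'
from tgt import *
print(tool()[0],telemetry.get_obs()["joints"],telemetry.get_obs()["clock"]);go(*pose(REST[2],L,ORG,.16))
E
```

```text
[ 0.39612741 -0.28298866  0.28124532] [ 1.14612719  0.06013819 -0.36164138  2.19793757 -0.80425508  0.69845337
  1.57968456] 1.6
shift [0.414, -0.129, 0.536] turn [-0.0001, -0.0003, -0.0]
```

Call:
apply_moves(rows=[[[0.2, -0.06, 0.1], [0, 0, 0]], [[0.41, -0.13, 0.2], [0, 0, 0]], [[0.41, -0.13, 0.4], [0, 0, 0]], [[0.414, -0.13, 0.53], [0, 0, 0]], [[0.414, -0.13, 0.53], [0, 0, 0]], [[0.414, -0.13, 0.53], [0, 0, 0]]])

```text
clock: 2.35
tcp_pos: [0.4229, -0.1715, 0.1547]
orientation: [1.688, 2.084, 0.657]
contact_force: [0.1, 0.3, -0.5]
grip_width: 0.0422
gripper_force: 0.0
```

Run:
```python
from tgt import *
from fit import cass,draw,W
go(*pose(REST[2],L,ORG,.096));print(telemetry.get_obs()["joints"].round(2))
ims=[]
for n in("wrist","side"):
    k=cam(n);q=k.px(W(REST,cass(.11,.052)));q2=k.px(W(REST,cass(.08,-.052)))
    if n=="wrist": im=k.img;z,o=1,np.zeros(2)
    else: o=np.array([270,100]);z=3;im=cv2.resize(k.img[100:233,270:390],None,fx=3,fy=3,interpolation=cv2.INTER_CUBIC)
    cl=im.copy();draw(im,q,(0,0,255),z,o);draw(im,q2,(255,0,0),z,o)
    im=im if n!="wrist" else cv2.resize(im,(430,269),interpolation=cv2.INTER_AREA)
    cl=cl if n!="wrist" else cv2.resize(cl,(430,269),interpolation=cv2.INTER_AREA)
    ims.append(im if n=="side" else np.vstack([im,cl]))
h=max(i.shape[0] for i in ims);ims=[cv2.copyMakeBorder(i,0,h-i.shape[0],0,0,0) for i in ims]
cv2.imwrite("pics/c2.png",np.hstack(ims))
```

```text
shift [0.003, -0.001, 0.265] turn [-0.0, 0.0004, 0.0005]
[ 1.21  0.26 -0.77  2.43 -1.35  0.2   2.  ]
```

View pics/c2.png

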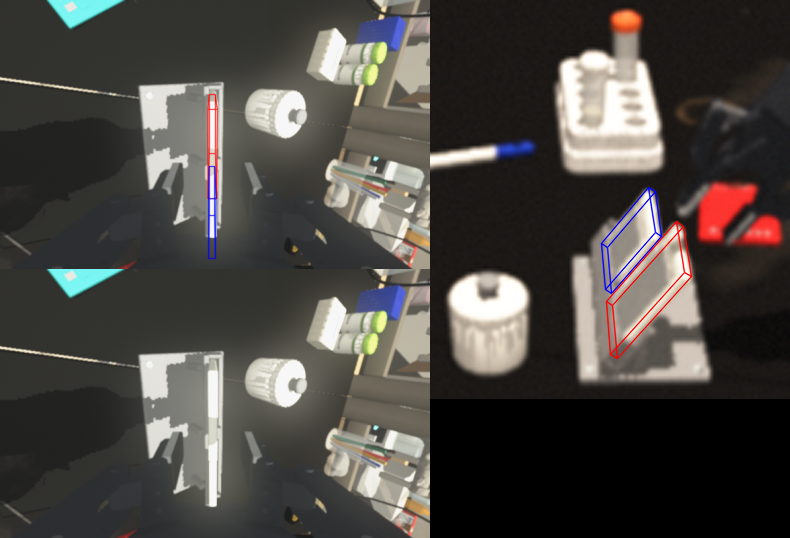

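Wrist view: fingers at (172,180) and (253,178), centred on the cassette's edge at x≈213, and the side overlay agrees. I'll advance and close.

Call:
apply_moves(rows=[[[0, 0, 0.1], [0, 0, 0]], [[0, 0, 0.2], [0, 0, 0]], [[0, 0, 0.265], [0, 0, 0]], [[0, 0, 0.265], [0, 0, 0]], [[0, 0, 0.265], [0, 0, 0]]])

```text
clock: 3.18
tcp_pos: [0.4614, -0.1771, 0.1242]
orientation: [1.701, 2.123, 0.661]
contact_force: [0.2, 0.1, -0.2]
grip_width: 0.0429
gripper_force: 0.0
```

Call:
apply_moves(rows=[[[0, 0, 0], [0, 0, 0]], [[0, 0, 0], [0, 0, 0]], [[0, 0, 0], [0, 0, 0]], [[0, 0, 0], [0, 0, 0]], [[0, 0, 0], [0, 0, 0]], [[0, 0, 0], [0, 0, 0]]], jaw=-1, newtons=30)

```text
clock: 3.92
tcp_pos: [0.4601, -0.1777, 0.1231]
orientation: [1.705, 2.122, 0.659]
contact_force: [-6.7, -1.1, 4.5]
grip_width: 0.0077
gripper_force: 29.3
```

Run:
```python
from tgt import *
o=telemetry.get_obs();print({k:np.round(o[k],3).tolist() for k in("joints","tcp_pos","contact_force","moment","grip_width","gripper_force")});go(*pose(REST[2],L,ORG,.096))
```

```text
{'joints': [1.02, 0.372, -0.625, 2.355, -1.366, 0.169, 2.019], 'tcp_pos': [0.46, -0.178, 0.123], 'contact_force': [-6.75, -1.142, 4.481], 'moment': [-0.331, 1.693, 0.088], 'grip_width': 0.008, 'gripper_force': 29.257}
shift [0.053, -0.041, 0.082] turn [-0.0091, -0.0095, -0.0001]
```

Call:
apply_moves(rows=[[[0, 0, 0], [0, 0, 0]], [[0, 0, 0], [0, 0, 0]], [[0, 0, 0], [0, 0, 0]], [[0, 0, 0], [0, 0, 0]]], jaw=0)

```text
clock: 4.42
tcp_pos: [0.4621, -0.177, 0.1239]
orientation: [1.701, 2.123, 0.662]
contact_force: [0.3, 0.2, 0.5]
grip_width: 0.0428
gripper_force: 0.0
```

```bash
cat >> tgt.py <<'E'
def pose2(yaw,lean,org,up,side,phi):
    "grasp point 'up' the cassette from its origin, tool tilted phi in the cassette's plane"
    B=R.from_euler('z',yaw)*R.from_euler('y',-lean);M=(B*R.from_euler('x',-phi)).as_matrix()
    y=M[:,0];z=-M[:,2];return np.array(org)+B.apply([0,side,up])-.006*z,R.from_matrix(np.c_[np.cross(y,z),y,z])
E
python3 - <<'E'
from tgt import *
o=telemetry.get_obs();print(o["tcp_pos"].round(4),o["contact_force"].round(1),o["grip_width"])
go(*pose(REST[2],L,ORG,.16))
for up in(.16,.09):go(*pose2(REST[2],L,ORG,up,0,np.radians(18)))
E
```

```text
[ 0.4621 -0.177   0.1239] [0.3 0.2 0.5] 0.04282000389638395
shift [0.06, -0.056, -0.175] turn [-0.0083, -0.01, 0.0004]
shift [0.068, -0.057, -0.198] turn [-0.0082, -0.11, 0.0017]
shift [0.059, -0.049, 0.082] turn [-0.0082, -0.11, 0.0017]
```

Call:
apply_moves(rows=[[[0.02, -0.03, -0.1], [-0.004, -0.01, 0]], [[0.06, -0.056, -0.19], [-0.008, -0.05, 0]], [[0.068, -0.057, -0.198], [-0.008, -0.11, 0]], [[0.068, -0.057, -0.198], [-0.008, -0.11, 0]], [[0.068, -0.057, -0.198], [-0.008, -0.11, 0]]])

```text
clock: 5.05
tcp_pos: [0.4366, -0.2062, 0.1765]
orientation: [1.714, 2.003, 0.436]
contact_force: [0.1, -0.6, -0.3]
grip_width: 0.0429
gripper_force: 0.0
```

Run:
```python
from tgt import *
o=telemetry.get_obs();print(o["joints"].round(3))
for up in(.16,.09):go(*pose2(REST[2],L,ORG,up,0,np.radians(18)))
```

```text
[ 0.394  0.122  0.022  2.435 -1.366  0.17   1.887]
shift [0.16, -0.069, 0.02] turn [-0.0196, -0.046, 0.0032]
shift [0.207, -0.051, 0.295] turn [-0.0196, -0.046, 0.0032]
```

```bash
cat > fk.py <<'E'
import numpy as np,itertools
from scipy.spatial.transform import Rotation as R
from scipy.optimize import least_squares
D=[([1.021,.478,.022,1.556,-.011,1.109,-.083],[.288,-.61,.255],[-3.064,-.688,.001]),
([1.14613,.06014,-.36164,2.19794,-.80426,.69845,1.57968],[.3961,-.2830,.2812],[1.689,2.084,.657]),
([1.02,.372,-.625,2.355,-1.366,.169,2.019],[.4601,-.1777,.1231],[1.705,2.122,.659]),
([.394,.122,.022,2.435,-1.366,.170,1.887],[.4366,-.2062,.1765],[1.714,2.003,.436])]
def fk(q,x,s):
    r=R.identity();p=np.array([0,0,x[0]])
    offs=[None,None,[x[4],0,x[1]],[x[5],0,0],[0,0,x[2]],None,[x[6],0,x[3]]]
    r=R.from_euler('z',s[0]*q[0]+x[7])
    r=r*R.from_euler('y',s[1]*q[1]);p=p+r.apply([x[4],0,x[1]])
    r=r*R.from_euler('z',s[2]*q[2])*R.from_euler('y',s[3]*q[3]);p=p+r.apply([x[5],0,x[2]])
    r=r*R.from_euler('z',s[4]*q[4])*R.from_euler('y',s[5]*q[5]);r=r*R.from_euler('z',s[6]*q[6]+x[8]);p=p+r.apply([x[6]*0,0,x[3]])
    return p,r
def err(x,s):
    e=[]
    for q,p,o in D:
        P,r=fk(q,x,s);e+=list((P-p)*3)+list((R.from_rotvec(o).inv()*r).as_rotvec())
    return np.array(e)
if __name__=="__main__":
    best=None
    for s in itertools.product([1,-1],repeat=3):
        S=[s[0],1,s[1],1,s[2],1,0]
        for s7 in(1,-1):
            S[6]=s7
            for x8 in(0,1.57,3.14,-1.57):
                f=least_squares(err,[.3,.4,.4,.25,0,0,0,0,x8],args=(S,))
                if best is None or f.cost<best[0]:best=(f.cost,list(S),f.x)
    print(best);print(err(best[2],best[1]).round(3).reshape(-1,6));np.savez("fk.npz",s=best[1],x=best[2])
E
python3 fk.py
```

```text
(np.float64(0.006560879289599627), [-1, 1, -1, 1, -1, 1, -1], array([ 2.55399237e-01,  5.33203040e-01,  4.66858535e-01,  2.62124749e-01,
        8.58143550e-03, -1.72467697e-03,  2.36592510e+01, -8.28515849e-02,
        1.49852944e+00]))
[[ 0.014  0.019  0.002 -0.     0.     0.01 ]
 [ 0.018 -0.028 -0.007  0.001 -0.048 -0.004]
 [ 0.016 -0.019  0.01  -0.001 -0.046 -0.003]
 [-0.016  0.062 -0.005  0.013 -0.043 -0.003]]
```

```bash
cat > fk2.py <<'E'
from fk import *
S=[-1,1,-1,1,-1,1,-1]
def fk2(q,x):
    # x: h,L1,L2,L3,x8, y-offs (shoulder, elbow, wrist, tool), x offs(elbow,wrist,tool), joint offs 1..6
    q=np.array(S)*q+np.r_[x[12:18],x[4]]
    a='zyzyzyz';off={0:[0,x[5],0],1:[0,0,0],2:[x[9],x[6],x[1]],3:[0,0,0],4:[x[10],x[7],x[2]],5:[0,0,0],6:[x[11],x[8],x[3]]}
    r=R.identity();p=np.array([0,0,x[0]])
    for i in range(7):
        r=r*R.from_euler(a[i],q[i]);p=p+r.apply(off[i])
    return p,r
def err2(x,reg=1):
    e=[]
    for q,p,o in D:
        P,r=fk2(q,x);e+=list((P-p)*5)+list((R.from_rotvec(o).inv()*r).as_rotvec())
    return np.r_[e,reg*x[5:]*.03]
x0=np.r_[.255,.533,.467,.262,1.5,np.zeros(13)]
X=least_squares(err2,x0).x
if __name__=="__main__":
    print(X.round(3));print(err2(X)[:6*len(D)].round(4).reshape(-1,6))
E
python3 fk2.py
```

```text
[ 2.880e-01  5.390e-01  4.700e-01  3.020e-01  1.572e+00 -3.000e-02
 -3.100e-02 -1.000e-03  1.000e-03  2.000e-03 -1.000e-03  0.000e+00
 -0.000e+00 -1.000e-03  1.000e-03  1.000e-03 -0.000e+00 -0.000e+00]
[[-0.      0.      0.     -0.      0.     -0.0003]
 [ 0.     -0.      0.      0.0002  0.      0.0003]
 [-0.     -0.      0.     -0.     -0.0006  0.0003]
 [ 0.      0.     -0.     -0.0001  0.0005 -0.0004]]
```

```bash
cat > ik.py <<'E'
from fk2 import *
from tgt import *
LO=np.array([-2.96,-.34,-1.41,.24,-1.37,.17,-2.96]);HI=np.array([2.96,2.1,1.46,2.44,4.51,1.92,2.96])
MID=(LO+HI)/2
def ik(P,Rt,q0,w=.003,m=.06):
    def f(q):
        p,r=fk2(q,X);return np.r_[(p-P)*5,(Rt.inv()*r).as_rotvec(),w*(q-q0)]
    s=least_squares(f,np.clip(q0,LO+m+.001,HI-m-.001),bounds=(LO+m,HI-m));e=f(s.x)
    return s.x,np.linalg.norm(e[:3])/5,np.linalg.norm(e[3:6])
E
python3 - <<'E'
from ik import *
rng=np.random.default_rng(1)
def scan(name,P,Rt,n=60):
    sols=[]
    for k in range(n):
        q,a,b=ik(P,Rt,rng.uniform(LO,HI),w=.0005)
        if a<.002 and b<.01:sols.append((np.min(np.minimum(q-LO,HI-q)),q))
    sols.sort(key=lambda t:-t[0]);print(name,len(sols))
    for m,q in sols[:4]:print(round(m,2),q.round(2))
from scipy.spatial.transform import Rotation as R
Rz=R.from_euler('z',np.pi)
for up in(.09,.13,.20):
    for fl in(0,1):
        P,Rt=pose2(REST[2],L,ORG,up,0,0);scan(f"rest {up} {fl}",P,Rt*Rz if fl else Rt)
so=R.from_euler('z',STAND[2]).apply([0,-.02,.01])+[STAND[0],STAND[1],0]
for up in(.09,.16):
    for fl in(0,1):
        P,Rt=pose2(STAND[2],0,so,up,0,0);scan(f"stand {up} {fl}",P,Rt*Rz if fl else Rt)
E
```

```text
rest 0.09 0 24
0.06 [ 1.53  0.83 -1.35  2.38  1.69  0.42 -0.87]
0.06 [ 1.53  0.83 -1.35  2.38  1.69  0.42 -0.87]
0.06 [ 1.53  0.83 -1.35  2.38  1.69  0.42 -0.87]
0.06 [ 1.53  0.83 -1.35  2.38  1.69  0.42 -0.87]
rest 0.09 1 19
0.06 [ 1.52  0.82 -1.35  2.38  1.7   0.42  2.26]
0.06 [ 1.52  0.82 -1.35  2.38  1.7   0.42  2.26]
0.06 [ 1.52  0.82 -1.35  2.38  1.7   0.42  2.26]
0.06 [ 1.52  0.82 -1.35  2.38  1.7   0.42  2.26]
rest 0.13 0 0
rest 0.13 1 0
rest 0.2 0 0
rest 0.2 1 0
stand 0.09 0 40
0.46 [ 0.23  0.63 -0.94  1.98  0.67  0.88 -1.03]
0.46 [ 0.2   0.61 -0.89  1.98  0.63  0.85 -1.  ]
0.46 [ 0.19  0.6  -0.88  1.98  0.62  0.85 -1.  ]
0.45 [ 0.06  0.54 -0.7   1.99  0.49  0.79 -0.88]
stand 0.09 1 43
0.45 [-0.06  0.5  -0.54  1.99  0.37  0.75  2.36]
0.44 [-0.14  0.48 -0.44  2.    0.3   0.73  2.42]
0.43 [-0.27  0.46 -0.27  2.01  0.18  0.7   2.52]
0.33 [ 0.32  0.71 -1.08  1.97  0.78  0.96  2.02]
stand 0.16 0 31
0.5 [ 0.1   0.43 -0.74  1.94  0.37  0.9  -0.78]
0.49 [-0.1   0.38 -0.48  1.95  0.23  0.86 -0.66]
0.48 [-0.17  0.37 -0.39  1.96  0.18  0.85 -0.62]
0.48 [-0.22  0.36 -0.33  1.96  0.15  0.85 -0.59]
stand 0.16 1 46
0.51 [ 0.14  0.45 -0.79  1.93  0.4   0.92  2.33]
0.5 [ 0.03  0.41 -0.65  1.94  0.32  0.89  2.4 ]
0.49 [-0.05  0.39 -0.54  1.95  0.26  0.87  2.45]
0.42 [-0.2   0.36 -0.36  1.95  0.17  0.85  2.54]
```

Run:
```python
from ik import *
rng=np.random.default_rng(2)
Rz=R.from_euler('z',np.pi)
def best(P,Rt,n=14):
    b=(0,None)
    for k in range(n):
        q,a,e=ik(P,Rt,rng.uniform(LO,HI),w=.0005,m=.03)
        if a<.001 and e<.005:
            mm=np.min(np.minimum(q-LO,HI-q)); b=max(b,(mm,q.round(2).tolist()),key=lambda t:t[0])
    return b
for phi in(-45,-30,-20,-10,0,10,20,30,45):
    for fl in(0,1):
        o=[]
        for up in(.092,.12,.145):
            P,Rt=pose2(REST[2],L,ORG,up,0,np.radians(phi));o.append(best(P,Rt*Rz if fl else Rt))
        print(phi,fl,[round(float(x[0]),2) for x in o],o[1][1])
```

```text
-45 0 [0.49, 0.47, 0.45] [1.36, 0.83, -0.85, 1.97, -0.39, 0.92, 1.37]
-45 1 [0.47, 0.45, 0.43] [0.96, 0.67, -0.32, 1.99, -0.79, 1.08, -1.41]
-30 0 [0.33, 0.31, 0.3] [1.34, 0.65, -0.81, 2.13, -0.56, 0.66, 1.47]
-30 1 [0.31, 0.32, 0.29] [1.41, 0.69, -0.91, 2.12, -0.43, 0.63, -1.79]
-20 0 [0.22, 0.22, 0.21] [1.41, 0.6, -0.93, 2.22, -0.52, 0.44, 1.39]
-20 1 [0.19, 0.22, 0.19] [1.46, 0.63, -1.01, 2.22, -0.38, 0.42, -1.89]
-10 0 [0.1, 0.05, 0.11] [1.57, 0.67, -1.22, 2.31, 0.4, 0.22, 0.44]
-10 1 [0.04, 0.08, 0.11] [0.88, 0.36, -0.36, 2.34, -1.29, 0.44, -1.13]
0 0 [0.03, 0.03, 0.03] [1.53, 0.61, -1.26, 2.4, 1.57, 0.2, -0.82]
0 1 [0.03, 0.03, 0.03] [1.53, 0.61, -1.26, 2.4, 1.56, 0.2, 2.33]
10 0 [0.0, 0.0, 0.0] None
10 1 [0.0, 0.0, 0.0] None
20 0 [0.0, 0.0, 0.0] None
20 1 [0.0, 0.0, 0.0] None
30 0 [0.0, 0.0, 0.0] None
30 1 [0.0, 0.0, 0.0] None
45 0 [0.0, 0.0, 0.0] None
45 1 [0.0, 0.0, 0.0] None
```

Run:
```python
from ik import *
q=telemetry.get_obs()["joints"];ph=np.radians(-25)
for up in(.19,.16,.09,.12,.14):
    P,Rt=pose2(REST[2],L,ORG,up,0,ph);q,a,b=ik(P,Rt,q);print(up,P.round(3),q.round(2),round(a,4),round(b,3));
    if up in(.19,.16,.09):go(P,Rt)
so=R.from_euler('z',STAND[2]).apply([0,-.04,.01])+[STAND[0],STAND[1],0]
for up in(.16,.09):
    P,Rt=pose2(STAND[2],0,so,up,0,ph);q,a,b=ik(P,Rt,q);print("st",P.round(3),q.round(2),round(a,4))
```

```text
0.19 [ 0.405 -0.178  0.182] [ 0.63  0.32  0.12  2.24 -1.02  0.96  1.87] 0.0 0.0
shift [0.123, -0.076, -0.094] turn [-0.0197, 0.1928, -0.0042]
0.16 [ 0.421 -0.174  0.158] [ 0.62  0.38  0.1   2.24 -1.07  0.91  1.92] 0.0 0.0
shift [0.143, -0.069, 0.024] turn [-0.0197, 0.1928, -0.0042]
0.09 [ 0.461 -0.166  0.1  ] [ 0.6   0.52  0.04  2.2  -1.2   0.82  2.02] 0.0 0.0
shift [0.19, -0.051, 0.299] turn [-0.0197, 0.1928, -0.0042]
0.12 [ 0.444 -0.17   0.125] [ 0.61  0.46  0.06  2.22 -1.15  0.86  1.98] 0.0 0.0
0.14 [ 0.433 -0.172  0.141] [ 0.62  0.42  0.08  2.23 -1.11  0.89  1.95] 0.0 0.0
st [0.495 0.171 0.175] [-0.31  0.34  0.12  2.07 -0.69  0.79  0.35] 0.0
st [0.495 0.171 0.105] [-0.26  0.45  0.06  2.11 -0.79  0.66  0.49] 0.0
```

Call:
apply_moves(rows=[[[0.02, -0.03, -0.15], [0, 0.03, 0]], [[0.06, -0.076, -0.2], [-0.02, 0.09, 0]], [[0.123, -0.076, -0.15], [-0.02, 0.15, -0.004]], [[0.123, -0.076, -0.094], [-0.02, 0.193, -0.004]], [[0.123, -0.076, -0.094], [-0.02, 0.193, -0.004]], [[0.123, -0.076, -0.094], [-0.02, 0.193, -0.004]], [[0.123, -0.076, -0.094], [-0.02, 0.193, -0.004]]])

```text
clock: 5.92
tcp_pos: [0.4041, -0.1766, 0.1825]
orientation: [1.656, 2.364, 1.109]
contact_force: [0.4, -0.3, 0.3]
grip_width: 0.0423
gripper_force: 0.0
```

```bash
cat > st.py <<'E'
from ik import *
o=telemetry.get_obs();print("q",o["joints"].round(2),"F",o["contact_force"].round(1),"p",o["tcp_pos"].round(4),"w",round(float(o["grip_width"]),4))
ph=np.radians(-25)
E
python3 - <<'E'
from st import *
for up in(.19,.16,.09):go(*pose2(REST[2],L,ORG,up,0,ph))
E
```

```text
q [ 0.55  0.32  0.22  2.25 -1.04  0.98  1.9 ] F [ 0.4 -0.3  0.3] p [ 0.4041 -0.1766  0.1825] w 0.0423
shift [-0.006, -0.0, -0.001] turn [0.0004, -0.0003, 0.0003]
shift [-0.056, -0.001, 0.108] turn [0.0004, -0.0003, 0.0003]
shift [-0.175, -0.001, 0.362] turn [0.0004, -0.0003, 0.0003]
```

Run:
```python
from ik import *
from fit import cass,draw,W
ims=[]
for n,o,w,h,z in(("wrist",(100,40),360,340,1.1),("side",(300,150),80,75,5)):
    k=cam(n);o=np.array(o);im=cv2.resize(k.img[o[1]:o[1]+h,o[0]:o[0]+w],None,fx=z,fy=z,interpolation=cv2.INTER_CUBIC)
    draw(im,k.px(W(REST,cass(.11,.052))),(0,0,255),z,o);ims.append(im)
h=max(i.shape[0] for i in ims);cv2.imwrite("pics/c3.png",np.hstack([cv2.copyMakeBorder(i,0,h-i.shape[0],0,0,0) for i in ims]))
```

```text
(no output)
```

View pics/c3.png

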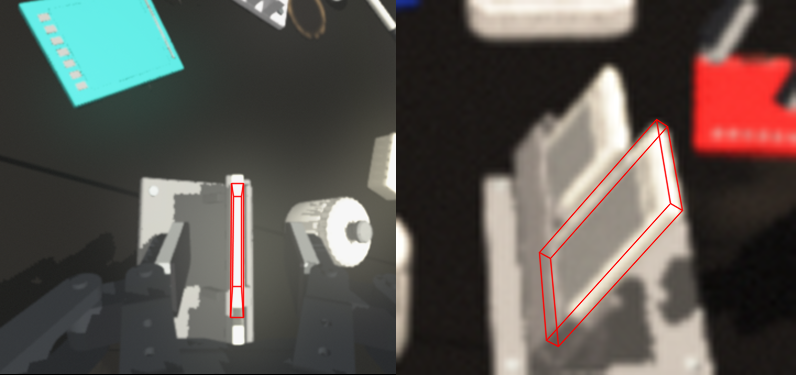

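Wrist view: cassette at x≈237 lies midway between the fingers (178 and 305), and the side view shows it still seated. Go in and grip.

Call:
apply_moves(rows=[[[-0.056, -0.003, 0.108], [0, 0, 0]], [[-0.1, -0.003, 0.2], [0, 0, 0]], [[-0.14, -0.003, 0.29], [0, 0, 0]], [[-0.175, -0.003, 0.362], [0, 0, 0]], [[-0.175, -0.003, 0.362], [0, 0, 0]], [[-0.175, -0.003, 0.362], [0, 0, 0]]])

```text
clock: 6.88
tcp_pos: [0.4602, -0.167, 0.0994]
orientation: [1.657, 2.364, 1.11]
contact_force: [0.1, 0.4, 1.1]
grip_width: 0.043
gripper_force: 0.0
```

Run:
```python
from st import *
for up in(.09,.12,.14):go(*pose2(REST[2],L,ORG,up,0,ph))
```

```text
q [ 0.53  0.53  0.14  2.21 -1.23  0.87  2.05] F [0.1 0.4 1.1] p [ 0.4602 -0.167   0.0994] w 0.043
shift [0.004, 0.004, 0.0] turn [0.0002, -0.0005, -0.0001]
shift [0.054, 0.004, -0.108] turn [0.0002, -0.0005, -0.0001]
shift [0.088, 0.004, -0.181] turn [0.0002, -0.0005, -0.0001]
```

Call:
apply_moves(rows=[[[0, 0, 0], [0, 0, 0]], [[0, 0, 0], [0, 0, 0]], [[0, 0, 0], [0, 0, 0]], [[0, 0, 0], [0, 0, 0]], [[0, 0, 0], [0, 0, 0]], [[0, 0, 0], [0, 0, 0]]], jaw=-1, newtons=50)

```text
clock: 7.62
tcp_pos: [0.4614, -0.1669, 0.1]
orientation: [1.655, 2.363, 1.112]
contact_force: [0.4, -0.6, 6.1]
grip_width: 0.0076
gripper_force: 48.8
```

Call:
apply_moves(rows=[[[0.017, 0, -0.036], [0, 0, 0]], [[0.034, 0, -0.072], [0, 0, 0]], [[0.05, 0, -0.108], [0, 0, 0]], [[0.05, 0, -0.108], [0, 0, 0]]])

```text
clock: 8.12
tcp_pos: [0.4442, -0.1707, 0.1243]
orientation: [1.656, 2.363, 1.111]
contact_force: [2.4, 0.9, 4.5]
grip_width: 0.0074
gripper_force: 49.3
```

Call:
apply_moves(rows=[[[0.025, 0, -0.054], [0, 0, 0]], [[0.05, 0, -0.108], [0, 0, 0]], [[0.05, 0, -0.108], [0, 0, 0]]])

```text
clock: 8.5
tcp_pos: [0.426, -0.1745, 0.1473]
orientation: [1.66, 2.364, 1.108]
contact_force: [1.1, 0.3, -1.2]
grip_width: 0.0074
gripper_force: 49.1
```

Run:
```python
from st import *
from fit import cass,draw,W
p,r=tool()
print("lift");up=p+[.01,.03,.09];go(up,r)
so=R.from_euler('z',STAND[2]).apply([0,-.045,.01])+[STAND[0],STAND[1],0]
q=o["joints"];q,a,b=ik(up,r,q);print(q.round(2),a,b)
for up in(.17,.09):
    P,Rt=pose2(STAND[2],0,so,up,0,ph);q,a,b=ik(P,Rt,q);print(P.round(3),q.round(2),a,b);go(P,Rt)
```

```text
q [ 0.54  0.41  0.19  2.24 -1.12  0.93  1.97] F [ 1.1  0.3 -1.2] p [ 0.426  -0.1745  0.1473] w 0.0074
lift
shift [0.209, 0.258, -0.188] turn [0.0, 0.0, 0.0]
[ 0.46  0.22  0.19  2.21 -1.    0.98  1.69] 5.313218060674594e-07 6.1479364508914225e-06
[0.495 0.166 0.185] [-0.34  0.32  0.16  2.07 -0.69  0.82  0.35] 1.7470615014270448e-06 3.0341244787924658e-05
shift [1.076, 0.538, 0.713] turn [0.1533, -0.0172, 0.1292]
[0.495 0.166 0.105] [-0.27  0.46  0.09  2.11 -0.81  0.67  0.51] 4.404475088359564e-07 5.807839949897598e-06
shift [0.964, 0.355, 0.95] turn [0.1533, -0.0172, 0.1292]
```

Call:
apply_moves(rows=[[[0.1, 0.13, -0.09], [0, 0, 0]], [[0.209, 0.258, -0.188], [0, 0, 0]], [[0.3, 0.3, -0.1], [0.03, 0, 0.03]], [[0.5, 0.35, 0.1], [0.07, -0.01, 0.06]], [[0.7, 0.4, 0.25], [0.11, -0.015, 0.1]], [[0.9, 0.45, 0.4], [0.153, -0.017, 0.129]], [[0.9, 0.45, 0.4], [0.153, -0.017, 0.129]], [[0.9, 0.45, 0.4], [0.153, -0.017, 0.129]]])

```text
clock: 9.6
tcp_pos: [0.4632, 0.0908, 0.2154]
orientation: [-1.925, -2.022, -0.429]
contact_force: [0.3, -0.8, -1.3]
grip_width: 0.0076
gripper_force: 49.0
```

Run:
```python
from st import *
so=R.from_euler('z',STAND[2]).apply([0,-.045,.01])+[STAND[0],STAND[1],0]
for up in(.17,.14):go(*pose2(STAND[2],0,so,up,0,ph))
```

```text
q [-0.11  0.23  0.07  2.1  -0.59  0.9   0.4 ] F [ 0.3 -0.8 -1.3] p [0.4632 0.0908 0.2154] w 0.0076
shift [0.217, 0.143, 0.234] turn [-0.0014, -0.0007, 0.0031]
shift [0.166, 0.143, 0.343] turn [-0.0014, -0.0007, 0.0031]
```

Call:
apply_moves(rows=[[[0.1, 0.07, 0.1], [0, 0, 0]], [[0.217, 0.143, 0.234], [-0.001, -0.001, 0.003]], [[0.217, 0.143, 0.234], [-0.001, -0.001, 0.003]], [[0.217, 0.143, 0.234], [-0.001, -0.001, 0.003]]])

```text
clock: 10.1
tcp_pos: [0.4961, 0.1592, 0.1854]
orientation: [-1.951, -2.007, -0.429]
contact_force: [-0.3, 0.2, -0.8]
grip_width: 0.0072
gripper_force: 49.3
```

Run:
```python
from st import *
so=R.from_euler('z',STAND[2]).apply([0,-.045,.01])+[STAND[0],STAND[1],0]
go(*pose2(STAND[2],0,so,.17,0,ph))
ims=[]
for n,oo,w,h,z in(("scene",(215,215),115,140,4),("side",(270,225),80,140,4)):
    k=cam(n);np.savez(f"cam_{n}.npz",img=k.img);oo=np.array(oo);im=cv2.resize(k.img[oo[1]:oo[1]+h,oo[0]:oo[0]+w],None,fx=z,fy=z,interpolation=cv2.INTER_CUBIC)
    # model: groove wall tops edges & base outline from first fit
    def poly(P,c):
        q=(k.px(R.from_euler('z',STAND[2]).apply(P)+[STAND[0],STAND[1],0])-oo+.5)*z;cv2.polylines(im,[q.astype(np.int32)],False,c,1,cv2.LINE_AA)
    for x in(-.005,.005):poly(np.array([[x,-.105,.038],[x,.03,.038]]),(0,0,255))
    poly(np.array([[.0425,.095,0],[-.0425,.095,0],[-.0425,-.105,0],[.0425,-.105,0],[.0425,.095,0]]),(255,0,0))
    ims.append(im)
cv2.imwrite("pics/c4.png",np.hstack(ims))
```

```text
q [-0.21  0.32  0.02  2.06 -0.63  0.79  0.3 ] F [-0.3  0.2 -0.8] p [0.4961 0.1592 0.1854] w 0.0072
shift [0.027, -0.003, 0.012] turn [0.0013, 0.001, -0.0029]
```

View pics/c4.png

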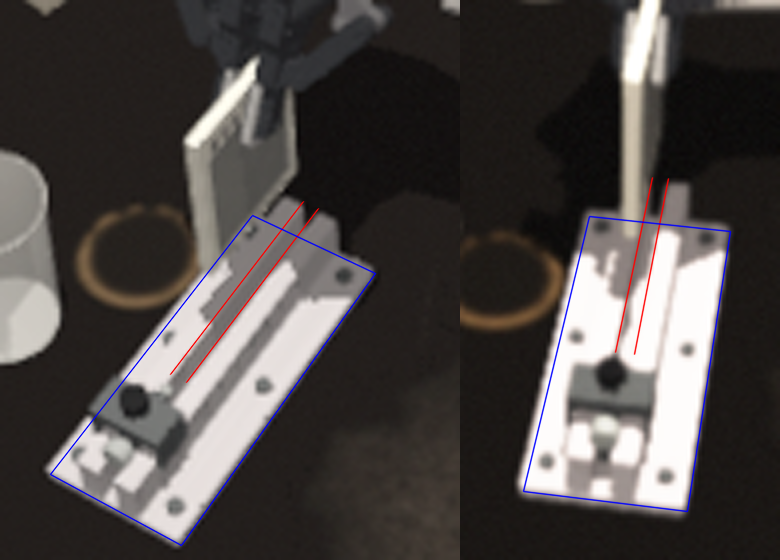

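```bash
cat > rect.py <<'E'
from tgt import *
def rect(k,img,z,S=STAND,mm=.5,xr=(-50,50),yr=(-115,105)):
    xs=np.arange(xr[0],xr[1],mm);ys=np.arange(yr[0],yr[1],mm)
    Y,Xx=np.meshgrid(ys,xs);P=np.c_[Xx.ravel()/1e3,Y.ravel()/1e3,np.full(Y.size,z)]
    q=k.px(R.from_euler('z',S[2]).apply(P)+[S[0],S[1],0]).astype(np.float32).reshape(*Y.shape,2)
    return cv2.remap(img,q[...,0],q[...,1],cv2.INTER_CUBIC),xs,ys
E
python3 - <<'E'
from rect import *
out=[]
for n in("scene","side"):
    k=cam(n);img=cv2.imread(f"pics/{n}0.png");im,xs,ys=rect(k,img,.038)
    g=im.mean(2)
    print(n)
    for y0 in(-95,-70,-45,-20,0):
        i=np.argmin(abs(ys-y0));pr=g[:,i-6:i+7].mean(1)
        print(y0,pr[(np.abs(xs)<=24)][::3].astype(int).tolist())
    im=cv2.resize(im,(780,int(780*im.shape[0]/im.shape[1])));h=im.shape[0]
    for x in(-5,0,5):cv2.line(im,(0,int((x+50)/100*h)),(30,int((x+50)/100*h)),(0,0,255),1)
    out.append(im[:290])
cv2.imwrite("pics/c5.png",np.vstack(out)[:600])
E
```

```text
scene
-95 [80, 97, 128, 175, 205, 216, 218, 217, 217, 220, 215, 183, 119, 58, 45, 68, 82, 113, 173, 211, 219, 219, 217, 216, 217, 219, 210, 175, 112, 52, 27, 28, 29]
-70 [107, 104, 122, 169, 203, 216, 219, 218, 217, 219, 213, 190, 149, 120, 112, 113, 110, 119, 160, 203, 218, 219, 218, 218, 218, 218, 211, 186, 150, 130, 144, 178, 209]
-45 [114, 113, 128, 170, 205, 219, 221, 220, 219, 221, 221, 203, 164, 127, 113, 114, 112, 118, 158, 204, 219, 221, 220, 220, 220, 219, 219, 219, 219, 219, 219, 220, 221]
-20 [105, 101, 117, 166, 205, 221, 223, 222, 221, 222, 221, 201, 160, 124, 114, 116, 111, 110, 149, 201, 220, 223, 222, 222, 222, 221, 220, 219, 219, 220, 219, 220, 221]
0 [118, 114, 117, 156, 200, 221, 224, 224, 223, 224, 222, 203, 160, 124, 115, 118, 115, 117, 151, 199, 220, 224, 224, 224, 223, 222, 221, 220, 220, 219, 220, 221, 223]
side
-95 [23, 25, 46, 98, 174, 230, 250, 251, 251, 251, 251, 252, 235, 186, 114, 49, 28, 30, 77, 150, 215, 250, 251, 251, 251, 251, 251, 248, 231, 175, 105, 47, 21]
-70 [219, 220, 210, 197, 206, 231, 248, 251, 251, 251, 251, 251, 250, 242, 234, 234, 235, 222, 190, 188, 217, 243, 253, 251, 251, 251, 251, 250, 248, 243, 241, 240, 238]
-45 [252, 250, 245, 222, 211, 233, 249, 251, 252, 252, 252, 251, 250, 249, 250, 251, 248, 236, 203, 184, 214, 243, 251, 252, 252, 252, 252, 252, 251, 251, 251, 251, 251]
-20 [252, 253, 241, 217, 213, 231, 249, 253, 252, 252, 252, 252, 250, 248, 248, 250, 251, 229, 197, 190, 218, 250, 253, 252, 252, 252, 252, 252, 251, 251, 251, 251, 251]
0 [252, 252, 241, 222, 211, 231, 252, 252, 253, 252, 252, 251, 250, 248, 249, 251, 248, 238, 201, 181, 215, 243, 252, 253, 253, 252, 252, 252, 252, 251, 251, 251, 251]
```

View pics/c5.png

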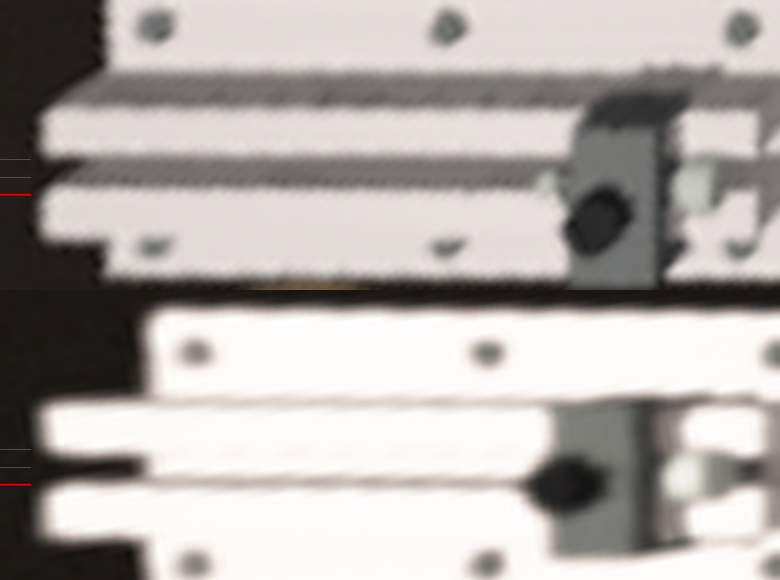

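```bash
cat > cas.py <<'E'
from st import *
from rect import *
def expect():
    p,r=tool();g=p+r.apply([0,0,.006]);u=R.from_euler('z',STAND[2]).inv()
    # cassette axes from tool: undo phi tilt
    c=r*R.from_euler('y',0);nx=r.apply([0,1,0]);y=np.cross([0,0,1],nx);y/=np.linalg.norm(y);zc=np.cross(nx,y)
    return g,nx,y,zc,u.apply(g-[STAND[0],STAND[1],0])
E
python3 - <<'E'
from cas import *
g,nx,y,zc,gs=expect();print("grasp in stand",gs.round(4),"yaw rel",round(np.arctan2(nx[1],nx[0])-STAND[2],4),"nz",nx[2].round(4))
zt=g[2]+.02
for n in("scene","side"):
    k=cam(n)
    im,xs,ys=rect(k,k.img,zt,xr=(-20,20));gr=im.mean(2);c=gs[1]*1e3
    print(n)
    for d in(-36,-25,18,25,32,38):
        i=np.argmin(abs(ys-(c+d)));pr=gr[:,i-3:i+4].mean(1);print(d,pr[::2].astype(int).tolist())
    j=np.argmin(abs(xs-gs[0]*1e3));print("along",[(int(a),int(b)) for a,b in zip(ys[::4],gr[j-2:j+3].mean(0)[::4])])
E
```

```text
q [-0.21  0.32  0.02  2.06 -0.63  0.79  0.3 ] F [ 0.1 -1.  -1.1] p [0.4967 0.1591 0.1864] w 0.0074
grasp in stand [ 0.0013 -0.0525  0.181 ] yaw rel -0.0111 nz 0.0016
scene
-36 [44, 38, 33, 31, 30, 29, 30, 30, 31, 32, 32, 32, 31, 31, 32, 34, 36, 36, 34, 33, 36, 42, 48, 51, 51, 51, 50, 50, 50, 50, 51, 52, 51, 47, 42, 37, 34, 32, 32, 31]
-25 [53, 54, 55, 55, 55, 55, 52, 45, 39, 35, 33, 32, 33, 33, 33, 34, 34, 34, 35, 36, 35, 35, 35, 35, 33, 33, 33, 34, 34, 34, 34, 34, 34, 34, 34, 33, 33, 33, 35, 36]
18 [67, 90, 117, 140, 155, 159, 151, 136, 123, 114, 110, 113, 121, 126, 132, 159, 201, 231, 245, 249, 250, 249, 241, 220, 182, 130, 80, 48, 37, 34, 32, 30, 30, 30, 31, 31, 32, 31, 31, 31]
25 [147, 161, 165, 158, 144, 126, 111, 102, 95, 90, 92, 105, 121, 131, 139, 160, 194, 225, 242, 248, 250, 251, 247, 228, 188, 129, 65, 30, 26, 30, 30, 30, 30, 30, 31, 30, 30, 30, 30, 30]
32 [150, 137, 119, 100, 89, 91, 103, 115, 117, 109, 103, 107, 117, 122, 131, 158, 196, 227, 243, 249, 250, 250, 248, 234, 199, 143, 81, 37, 25, 28, 30, 30, 30, 30, 30, 31, 31, 31, 31, 31]
38 [82, 83, 83, 82, 81, 85, 97, 110
[... 2971 characters left out ...]
4), (-27, 254), (-25, 254), (-23, 254), (-21, 254), (-19, 254), (-17, 254), (-15, 254), (-13, 254), (-11, 254), (-9, 254), (-7, 255), (-5, 254), (-3, 252), (-1, 237), (1, 213), (3, 196), (5, 189), (7, 189), (9, 188), (11, 187), (13, 185), (15, 181), (17, 177), (19, 172), (21, 165), (23, 157), (25, 147), (27, 136), (29, 123), (31, 110), (33, 96), (35, 84), (37, 73), (39, 62), (41, 54), (43, 47), (45, 39), (47, 32), (49, 26), (51, 22), (53, 18), (55, 16), (57, 14), (59, 12), (61, 11), (63, 12), (65, 13), (67, 13), (69, 11), (71, 11), (73, 12), (75, 12), (77, 12), (79, 10), (81, 13), (83, 12), (85, 11), (87, 19), (89, 43), (91, 84), (93, 106), (95, 94), (97, 75), (99, 62), (101, 63), (103, 82)]
```

```bash
cat > tg.py <<'E'
from cas import *
def to(x,y,z,phi=ph):
    so=R.from_euler('z',STAND[2]).apply([x,y,z])+[STAND[0],STAND[1],0]
    return go(*pose2(STAND[2],0,so,0,0,phi))
E
python3 - <<'E'
from tg import *
for z in(.135,.12,.10):to(.0003,-.0525,z)
E
```

```text
q [-0.21  0.32  0.02  2.06 -0.63  0.79  0.3 ] F [-0.4  0.  -1.5] p [0.4968 0.1595 0.1865] w 0.0077
shift [-0.079, -0.005, 0.166] turn [0.0019, 0.0008, -0.0028]
shift [-0.104, -0.005, 0.221] turn [0.0019, 0.0008, -0.0028]
shift [-0.138, -0.005, 0.293] turn [0.0019, 0.0008, -0.0028]
```

Call:
apply_moves(rows=[[[-0.04, -0.005, 0.08], [0.002, 0.001, -0.003]], [[-0.079, -0.005, 0.166], [0.002, 0.001, -0.003]], [[-0.079, -0.005, 0.166], [0.002, 0.001, -0.003]], [[-0.079, -0.005, 0.166], [0.002, 0.001, -0.003]]])

```text
clock: 10.9
tcp_pos: [0.4959, 0.1598, 0.1411]
orientation: [-1.936, -2.015, -0.431]
contact_force: [0.1, -0.7, -1.2]
grip_width: 0.0074
gripper_force: 49.2
```

Call:
apply_moves(rows=[[[-0.007, 0, 0.015], [0, 0, 0]], [[-0.014, 0, 0.029], [0, 0, 0]], [[-0.02, 0, 0.043], [0, 0, 0]], [[-0.02, 0, 0.043], [0, 0, 0]]])

```text
clock: 11.4
tcp_pos: [0.4952, 0.1599, 0.1281]
orientation: [-1.936, -2.015, -0.429]
contact_force: [-0.3, 0.1, -1.3]
grip_width: 0.0074
gripper_force: 49.3
```

Run:
```python
from tg import *
print(expect()[4],o["moment"].round(2),telemetry.get_obs()["clock"])
to(.0003,-.0525,.10)
```

```text
q [-0.17  0.42 -0.02  2.09 -0.7   0.69  0.41] F [-0.3  0.1 -1.3] p [0.4952 0.1599 0.1281] w 0.0074
[-0.00017491 -0.05158041  0.1226646 ] [-0.54 -0.09  0.02] 11.4
shift [-0.042, 0.002, 0.081] turn [-0.0006, -0.0002, 0.0004]
```

Call:
apply_moves(rows=[[[-0.005, 0.001, 0.01], [0, 0, 0]], [[-0.01, 0.001, 0.02], [0, 0, 0]], [[-0.014, 0.001, 0.029], [0, 0, 0]], [[-0.014, 0.001, 0.029], [0, 0, 0]]])

```text
clock: 11.9
tcp_pos: [0.4956, 0.1598, 0.1201]
orientation: [-1.936, -2.015, -0.429]
contact_force: [0.4, 0.4, -0.8]
grip_width: 0.0074
gripper_force: 49.3
```

Call:
apply_moves(rows=[[[-0.005, 0, 0.01], [0, 0, 0]], [[-0.009, 0, 0.018], [0, 0, 0]], [[-0.009, 0, 0.018], [0, 0, 0]]])

```text
clock: 12.28
tcp_pos: [0.4956, 0.1596, 0.1151]
orientation: [-1.936, -2.015, -0.429]
contact_force: [0.1, -0.6, -1.3]
grip_width: 0.0074
gripper_force: 49.2
```

Call:
apply_moves(rows=[[[-0.004, 0, 0.008], [0, 0, 0]], [[-0.009, 0, 0.018], [0, 0, 0]], [[-0.012, 0, 0.025], [0, 0, 0]], [[-0.012, 0, 0.025], [0, 0, 0]]])

```text
clock: 12.78
tcp_pos: [0.4956, 0.1596, 0.1082]
orientation: [-1.936, -2.015, -0.429]
contact_force: [-0.2, 0.8, -1.5]
grip_width: 0.0069
gripper_force: 49.2
```

Call:
apply_moves(rows=[[[-0.0025, 0, 0.005], [0, 0, 0]], [[-0.005, 0, 0.01], [0, 0, 0]], [[-0.005, 0, 0.01], [0, 0, 0]]])

```text
clock: 13.15
tcp_pos: [0.4958, 0.1596, 0.1058]
orientation: [-1.936, -2.015, -0.43]
contact_force: [-0.3, 0.5, 1.0]
grip_width: 0.0073
gripper_force: 49.6
```

Call:
apply_moves(rows=[[[-0.001, 0, 0.003], [0, 0, 0]], [[-0.0025, 0, 0.006], [0, 0, 0]], [[-0.0025, 0, 0.006], [0, 0, 0]]])

```text
clock: 13.52
tcp_pos: [0.4963, 0.16, 0.1056]
orientation: [-1.935, -2.015, -0.432]
contact_force: [-4.0, -2.2, 15.6]
grip_width: 0.0078
gripper_force: 51.8
```

Run:
```python
from tg import *
print(expect()[4],o["moment"].round(2))
ims=[]
for n,oo,w,h,z in(("scene",(215,225),115,130,4),("side",(270,235),80,130,4)):
    k=cam(n);ims.append(cv2.resize(k.img[oo[1]:oo[1]+h,oo[0]:oo[0]+w],None,fx=z,fy=z,interpolation=cv2.INTER_CUBIC))
cv2.imwrite("pics/c6.png",np.hstack(ims))
```

```text
q [-0.16  0.46 -0.04  2.1  -0.73  0.65  0.46] F [-4.  -2.2 15.6] p [0.4963 0.16   0.1056] w 0.0078
[ 0.00088504 -0.05153811  0.1002105 ] [0.04 0.99 0.33]
```

View pics/c6.png

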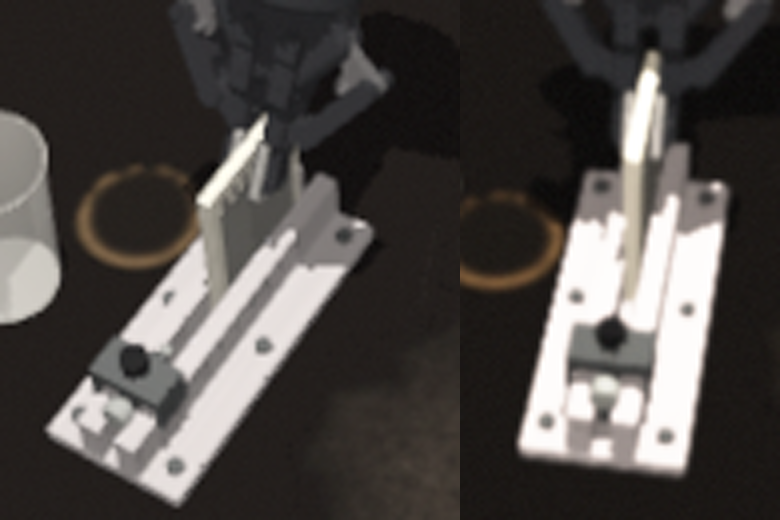

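Call:
apply_moves(rows=[[[0.002, 0, -0.005], [0, 0, 0]], [[0.002, 0, -0.005], [0, 0, 0]], [[0.002, 0, -0.005], [0, 0, 0]], [[0.002, 0, -0.005], [0, 0, 0]], [[0.002, 0, -0.005], [0, 0, 0]]], jaw=-0.6)

```text
clock: 14.25
tcp_pos: [0.4956, 0.1595, 0.1052]
orientation: [-1.936, -2.015, -0.429]
contact_force: [0.2, -0.1, -0.1]
grip_width: 0.0166
gripper_force: 0.0
```

Run:
```python
from tg import *
print(expect()[4]);to(.0003,-.0515,.10)
k=cam("scene");u=R.from_euler('z',STAND[2]).inv()
for uv,z in(((255.75,313),.043),((254.5,314.5),.043),((269.5,299.5),.038),((268.5,297),.038)):print(u.apply(k.atz(uv,z)-[STAND[0],STAND[1],0]).round(4))
a=k.px(R.from_euler('z',STAND[2]).apply([[0,t,.043] for t in(.03,.035,.04)])+[STAND[0],STAND[1],0]);print(a.round(1))
im=k.img[270:330,230:290];cv2.imwrite("pics/c7.png",cv2.resize(im,(600,600),interpolation=cv2.INTER_CUBIC))
```

```text
q [-0.16  0.46 -0.04  2.1  -0.73  0.65  0.45] F [ 0.2 -0.1 -0.1] p [0.4956 0.1595 0.1052] w 0.0166
[ 0.00022007 -0.05197491  0.09975805]
shift [0.002, 0.0, -0.0] turn [-0.0005, -0.0002, 0.0005]
[[-0.0013  0.0439  0.043 ]]
[[-0.0011  0.0482  0.043 ]]
[[-0.0057 -0.0016  0.038 ]]
[[-0.0002 -0.006   0.038 ]]
[[258.9 307.9]
 [257.6 309.6]
 [256.3 311.4]]
```

View pics/c7.png

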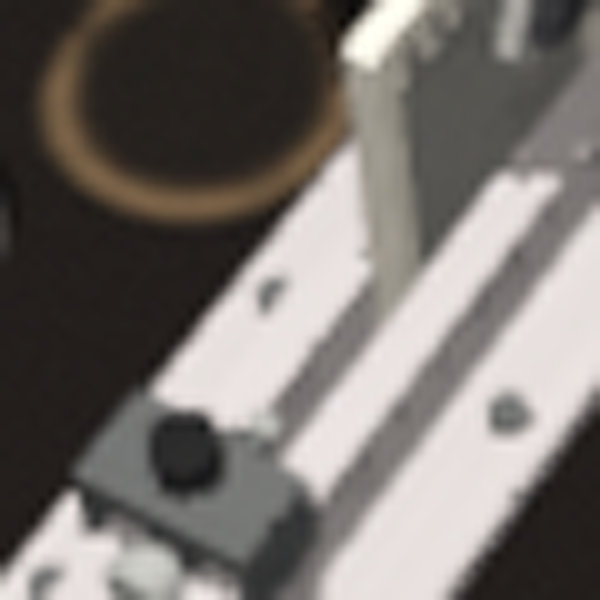

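Call:
apply_moves(rows=[[[0, 0, 0], [0, 0, 0]], [[0, 0, 0], [0, 0, 0]], [[0, 0, 0], [0, 0, 0]], [[0, 0, 0], [0, 0, 0]]], jaw=-1, newtons=25)

```text
clock: 14.8
tcp_pos: [0.4957, 0.1595, 0.1053]
orientation: [-1.936, -2.015, -0.429]
contact_force: [0.7, -0.3, -0.7]
grip_width: 0.0079
gripper_force: 27.9
```

Run:
```python
from tg import *
a=expect()[4];print(a,telemetry.get_obs()["gripper_force"]);u=R.from_euler('z',STAND[2]);p,r=tool()
for d in(.001,.02,.03):print(d,(r.inv()*u).apply([0,d,0]).round(6)/.25)
```

```text
q [-0.16  0.46 -0.04  2.1  -0.73  0.65  0.45] F [ 0.7 -0.3 -0.7] p [0.4957 0.1595 0.1053] w 0.0079
[ 0.000311   -0.05202699  0.09986355] 27.85874515771866
0.001 [3.624e-03 8.000e-06 1.692e-03]
0.02 [0.07248  0.000148 0.03386 ]
0.03 [0.10872  0.000224 0.050792]
```

Call:
apply_moves(rows=[[[0.013, 0, 0.006], [0, 0, 0]], [[0.026, 0, 0.012], [0, 0, 0]], [[0.039, 0, 0.018], [0, 0, 0]], [[0.052, 0, 0.0243], [0, 0, 0]], [[0.065, 0, 0.0304], [0, 0, 0]], [[0.078, 0, 0.0364], [0, 0, 0]], [[0.09, 0, 0.042], [0, 0, 0]], [[0.1015, 0, 0.0474], [0, 0, 0]], [[0.1015, 0, 0.0474], [0, 0, 0]]])

```text
clock: 15.92
tcp_pos: [0.4943, 0.1881, 0.1053]
orientation: [-1.935, -2.016, -0.429]
contact_force: [0.8, 0.5, 0.0]
grip_width: 0.0076
gripper_force: 27.9
```

Run:
```python
from tg import *
print(expect()[4],o["clock"]);u=R.from_euler('z',STAND[2])
F=u.inv().apply(o["contact_force"]);print(F.round(2))
for n in("scene","side"):
    k=cam(n)
    for z in(.043,):
        for x in(-.002,0,.002):
            ys=np.arange(.014,.050,.0015);q=k.px(u.apply(np.c_[np.full(len(ys),x-(.002 if n=="scene" else 0)),ys,np.full(len(ys),z)])+[STAND[0],STAND[1],0]).astype(np.float32)
            v=cv2.remap(k.img,q[:,None,0],q[:,None,1],cv2.INTER_CUBIC).mean(-1).ravel();print(n,x,v.astype(int).tolist())
```

```text
q [-0.2   0.46 -0.05  2.1  -0.74  0.63  0.41] F [0.8 0.5 0. ] p [0.4943 0.1881 0.1053] w 0.0076
[ 1.28242300e-05 -2.34248029e-02  9.98879886e-02] 15.925
[0.78 0.48 0.02]
scene -0.002 [94, 114, 132, 137, 140, 144, 146, 150, 150, 151, 145, 135, 126, 120, 119, 117, 117, 129, 139, 142, 122, 98, 97, 106, 118]
scene 0 [130, 140, 141, 147, 150, 153, 153, 152, 147, 138, 132, 116, 115, 111, 109, 115, 133, 162, 184, 176, 143, 120, 116, 117, 119]
scene 0.002 [140, 146, 150, 154, 155, 153, 150, 139, 137, 146, 133, 123, 125, 119, 128, 133, 158, 181, 197, 183, 152, 123, 121, 120, 124]
side -0.002 [137, 146, 154, 164, 171, 179, 183, 185, 186, 188, 190, 190, 192, 193, 193, 189, 170, 145, 113, 89, 70, 57, 49, 44, 40]
side 0 [178, 183, 186, 188, 188, 187, 188, 187, 186, 187, 187, 186, 184, 181, 171, 158, 130, 100, 69, 51, 40, 35, 33, 31, 26]
side 0.002 [186, 187, 188, 188, 187, 186, 184, 183, 180, 179, 178, 176, 170, 161, 143, 119, 87, 63, 43, 37, 34, 34, 34, 33, 29]
```

Call:
apply_moves(rows=[[[0.006, 0, 0.0028], [0, 0, 0]], [[0.012, 0, 0.0056], [0, 0, 0]], [[0.018, 0, 0.0084], [0, 0, 0]], [[0.0235, 0, 0.011], [0, 0, 0]], [[0.0235, 0, 0.011], [0, 0, 0]]])

```text
clock: 16.65
tcp_pos: [0.4942, 0.1944, 0.1053]
orientation: [-1.935, -2.015, -0.429]
contact_force: [0.4, 1.1, -1.0]
grip_width: 0.0077
gripper_force: 27.9
```

```bash
cat > f.py <<'E'
from h import *
import time
F=[]
for i in range(1):
    o=telemetry.get_obs();F.append(o["contact_force"])
u=R.from_euler('z',.0384).inv();print("F",u.apply(np.mean(F,0)).round(2),"y",u.apply(o["tcp_pos"])[1].round(5),o["clock"],o["moment"].round(2))
E
python3 f.py
python3 - <<'E'
from h import *
STAND=[.4933,.2140,.0384];u=R.from_euler('z',STAND[2]);k=cam("scene")
for x in(-.002,0):
    ys=np.arange(.026,.046,.001);q=k.px(u.apply(np.c_[np.full(len(ys),x),ys,np.full(len(ys),.043)])+[STAND[0],STAND[1],0]).astype(np.float32)
    print(x,cv2.remap(k.img,q[:,None,0],q[:,None,1],cv2.INTER_CUBIC).mean(-1).ravel().astype(int).tolist())
E
```

```text
F [ 0.49  1.04 -1.04] y 0.17525 16.65 [-0.43 -0.06 -0.07]
-0.002 [144, 147, 149, 151, 151, 151, 152, 148, 140, 134, 131, 132, 139, 155, 173, 184, 180, 167, 143, 125]
0 [150, 150, 149, 149, 151, 149, 140, 131, 132, 135, 134, 139, 157, 173, 187, 197, 191, 173, 152, 128]
```

Call:
apply_moves(rows=[[[0.0025, 0, 0.0012], [0, 0, 0]], [[0.0054, 0, 0.0025], [0, 0, 0]], [[0.0054, 0, 0.0025], [0, 0, 0]]])

```text
clock: 17.08
tcp_pos: [0.4942, 0.1956, 0.1053]
orientation: [-1.936, -2.015, -0.429]
contact_force: [-0.1, -0.5, -0.8]
grip_width: 0.0075
gripper_force: 27.9
```

```bash
python3 f.py
```

```text
F [-0.08 -0.52 -0.77] y 0.17647 17.075 [-0.5  -0.05 -0.04]
```

Call:
apply_moves(rows=[[[0.0029, 0, 0.0014], [0, 0, 0]], [[0.0029, 0, 0.0014], [0, 0, 0]], [[0.0029, 0, 0.0014], [0, 0, 0]]])

```text
clock: 17.45
tcp_pos: [0.4942, 0.1964, 0.1053]
orientation: [-1.936, -2.015, -0.429]
contact_force: [-0.1, -0.3, -0.5]
grip_width: 0.0076
gripper_force: 27.9
```

```bash
python3 f.py
```

```text
F [-0.11 -0.31 -0.52] y 0.17729 17.45 [-0.48 -0.04 -0.02]
```

Call:
apply_moves(rows=[[[0.0029, 0, 0.0014], [0, 0, 0]], [[0.0029, 0, 0.0014], [0, 0, 0]], [[0.0029, 0, 0.0014], [0, 0, 0]]])

```text
clock: 17.82
tcp_pos: [0.4941, 0.1972, 0.1053]
orientation: [-1.936, -2.015, -0.429]
contact_force: [0.7, 0.3, -1.8]
grip_width: 0.0074
gripper_force: 27.9
```

```bash
python3 f.py
```

```text
F [ 0.69  0.31 -1.84] y 0.17808 17.825 [-0.52 -0.03 -0.01]
```

Call:
apply_moves(rows=[[[0.0029, 0, 0.0014], [0, 0, 0]], [[0.0029, 0, 0.0014], [0, 0, 0]], [[0.0029, 0, 0.0014], [0, 0, 0]]])

```text
clock: 18.2
tcp_pos: [0.4941, 0.198, 0.1053]
orientation: [-1.936, -2.015, -0.43]
contact_force: [0.8, 0.6, -1.3]
grip_width: 0.0077
gripper_force: 28.0
```

```bash
python3 f.py
```

```text
F [ 0.78  0.6  -1.27] y 0.17885 18.2 [-0.52 -0.03 -0.04]
```

Call:
apply_moves(rows=[[[0.0029, 0, 0.0014], [0, 0, 0]], [[0.0029, 0, 0.0014], [0, 0, 0]], [[0.0029, 0, 0.0014], [0, 0, 0]]])

```text
clock: 18.58
tcp_pos: [0.4941, 0.1988, 0.1053]
orientation: [-1.936, -2.015, -0.43]
contact_force: [0.5, 0.3, -0.4]
grip_width: 0.0077
gripper_force: 28.0
```

```bash
python3 f.py
python3 - <<'E'
from h import *
STAND=[.4933,.2140,.0384];u=R.from_euler('z',STAND[2]);k=cam("scene")
for x in(-.002,0):
    ys=np.arange(.026,.046,.001);q=k.px(u.apply(np.c_[np.full(len(ys),x),ys,np.full(len(ys),.043)])+[STAND[0],STAND[1],0]).astype(np.float32)
    print(x,cv2.remap(k.img,q[:,None,0],q[:,None,1],cv2.INTER_CUBIC).mean(-1).ravel().astype(int).tolist())
E
```

```text
F [ 0.53  0.28 -0.43] y 0.17969 18.575 [-0.48 -0.03 -0.02]
-0.002 [136, 139, 140, 143, 146, 149, 150, 151, 150, 149, 150, 152, 156, 166, 179, 185, 180, 167, 143, 124]
0 [143, 146, 149, 152, 154, 154, 153, 152, 151, 150, 150, 157, 169, 178, 190, 198, 190, 173, 152, 128]
```

Call:
apply_moves(rows=[[[0.0029, 0, 0.0014], [0, 0, 0]], [[0.0029, 0, 0.0014], [0, 0, 0]], [[0.0029, 0, 0.0014], [0, 0, 0]]])

```text
clock: 19.0
tcp_pos: [0.4941, 0.1995, 0.1053]
orientation: [-1.936, -2.015, -0.43]
contact_force: [1.3, -0.2, -0.1]
grip_width: 0.0076
gripper_force: 28.1
```

```bash
python3 f.py
```

```text
F [ 1.3  -0.25 -0.06] y 0.18043 19.0 [-0.54 -0.03 -0.04]
```

Call:
apply_moves(rows=[[[0.0029, 0, 0.0014], [0, 0, 0]], [[0.0029, 0, 0.0014], [0, 0, 0]], [[0.0029, 0, 0.0014], [0, 0, 0]]])

```text
clock: 19.38
tcp_pos: [0.4941, 0.2004, 0.1053]
orientation: [-1.936, -2.015, -0.43]
contact_force: [-0.2, -0.7, 1.0]
grip_width: 0.0078
gripper_force: 28.1
```

```bash
python3 f.py
```

```text
F [-0.23 -0.7   1.  ] y 0.18127 19.375 [-0.49 -0.1  -0.1 ]
```

Call:
apply_moves(rows=[[[0.0018, 0, 0.0008], [0, 0, 0]], [[0.0018, 0, 0.0008], [0, 0, 0]], [[0.0018, 0, 0.0008], [0, 0, 0]]])

```text
clock: 19.75
tcp_pos: [0.4941, 0.2008, 0.1053]
orientation: [-1.936, -2.015, -0.43]
contact_force: [0.1, -1.3, 0.8]
grip_width: 0.0075
gripper_force: 28.2
```

```bash
python3 f.py
```

```text
F [ 0.01 -1.34  0.79] y 0.18168 19.75 [-0.59 -0.01 -0.02]
```

Call:
apply_moves(rows=[[[0.0018, 0, 0.0008], [0, 0, 0]], [[0.0018, 0, 0.0008], [0, 0, 0]], [[0.0018, 0, 0.0008], [0, 0, 0]]])

```text
clock: 20.12
tcp_pos: [0.494, 0.2013, 0.1053]
orientation: [-1.936, -2.015, -0.43]
contact_force: [0.1, -1.3, 1.5]
grip_width: 0.0075
gripper_force: 28.2
```

```bash
python3 f.py
```

```text
F [ 0.06 -1.29  1.5 ] y 0.18222 20.125 [-0.54 -0.11 -0.06]
```

Call:
apply_moves(rows=[[[0.0018, 0, 0.0008], [0, 0, 0]], [[0.0018, 0, 0.0008], [0, 0, 0]], [[0.0018, 0, 0.0008], [0, 0, 0]]])

```text
clock: 20.5
tcp_pos: [0.494, 0.2018, 0.1053]
orientation: [-1.936, -2.015, -0.43]
contact_force: [-0.3, -1.1, 1.3]
grip_width: 0.0076
gripper_force: 28.2
```

```bash
python3 f.py
python3 - <<'E'
from h import *
STAND=[.4933,.2140,.0384];u=R.from_euler('z',STAND[2]);k=cam("scene")
for x in(-.002,0):
    ys=np.arange(.026,.046,.001);q=k.px(u.apply(np.c_[np.full(len(ys),x),ys,np.full(len(ys),.043)])+[STAND[0],STAND[1],0]).astype(np.float32)
    print(x,cv2.remap(k.img,q[:,None,0],q[:,None,1],cv2.INTER_CUBIC).mean(-1).ravel().astype(int).tolist())
E
```

```text
F [-0.33 -1.05  1.29] y 0.18272 20.5 [-0.55 -0.06 -0.04]
-0.002 [96, 111, 122, 133, 139, 140, 141, 143, 146, 147, 149, 152, 159, 169, 180, 185, 180, 168, 144, 126]
0 [130, 137, 139, 140, 143, 146, 149, 150, 151, 151, 153, 158, 168, 180, 193, 198, 191, 174, 153, 129]
```

Call:
apply_moves(rows=[[[0.0018, 0, 0.0008], [0, 0, 0]], [[0.0018, 0, 0.0008], [0, 0, 0]], [[0.0018, 0, 0.0008], [0, 0, 0]]])

```text
clock: 20.92
tcp_pos: [0.494, 0.2023, 0.1053]
orientation: [-1.936, -2.015, -0.43]
contact_force: [0.8, -0.7, 1.3]
grip_width: 0.0076
gripper_force: 28.3
```

```bash
python3 f.py
```

```text
F [ 0.73 -0.72  1.34] y 0.18315 20.925 [-0.65 -0.11 -0.09]
```

Call:
apply_moves(rows=[[[0.0018, 0, 0.0008], [0, 0, 0]], [[0.0018, 0, 0.0008], [0, 0, 0]], [[0.0018, 0, 0.0008], [0, 0, 0]]])

```text
clock: 21.3
tcp_pos: [0.494, 0.2025, 0.1053]
orientation: [-1.936, -2.015, -0.429]
contact_force: [-1.0, -4.0, 3.5]
grip_width: 0.0073
gripper_force: 28.6
```

```bash
python3 f.py
```

```text
F [-1.13 -3.95  3.47] y 0.18338 21.3 [-0.96  0.1  -0.  ]
```

Call:
apply_moves(rows=[[[0, 0, 0], [0, 0, 0]], [[0, 0, 0], [0, 0, 0]], [[0, 0, 0], [0, 0, 0]], [[0, 0, 0], [0, 0, 0]], [[0, 0, 0], [0, 0, 0]]], jaw=-0.4)

```text
clock: 21.92
tcp_pos: [0.4939, 0.2028, 0.1053]
orientation: [-1.936, -2.015, -0.429]
contact_force: [0.4, 0.2, -0.5]
grip_width: 0.0256
gripper_force: 0.0
```

```bash
python3 f.py
python3 - <<'E'
from tg import *
print(expect()[4]);p,r=tool();go(p+[0,0,.10],r)
k=cam("scene");u=R.from_euler('z',STAND[2])
for x in(-.002,0):
    ys=np.arange(.026,.046,.001);q=k.px(u.apply(np.c_[np.full(len(ys),x),ys,np.full(len(ys),.043)])+[STAND[0],STAND[1],0]).astype(np.float32)
    print(x,cv2.remap(k.img,q[:,None,0],q[:,None,1],cv2.INTER_CUBIC).mean(-1).ravel().astype(int).tolist())
E
```

```text
F [ 0.4   0.23 -0.46] y 0.18372 21.925 [-0.45 -0.01 -0.04]
q [-0.23  0.46 -0.05  2.09 -0.74  0.62  0.38] F [ 0.4  0.2 -0.5] p [0.4939 0.2028 0.1053] w 0.0256
[ 0.00017601 -0.00864274  0.09986024]
shift [0.169, -0.0, -0.362] turn [0.0, 0.0, 0.0]
-0.002 [92, 106, 118, 131, 138, 140, 141, 144, 147, 148, 150, 153, 158, 169, 180, 186, 181, 168, 144, 126]
0 [126, 136, 140, 141, 144, 148, 151, 153, 154, 154, 155, 159, 169, 181, 194, 199, 191, 174, 153, 129]
```

Call:
apply_moves(rows=[[[0.02, 0, -0.043], [0, 0, 0]], [[0.05, 0, -0.107], [0, 0, 0]], [[0.1, 0, -0.214], [0, 0, 0]], [[0.169, 0, -0.362], [0, 0, 0]], [[0.169, 0, -0.362], [0, 0, 0]], [[0.169, 0, -0.362], [0, 0, 0]]])

```text
clock: 22.72
tcp_pos: [0.4939, 0.2028, 0.2059]
orientation: [-1.936, -2.016, -0.431]
contact_force: [-0.8, -0.0, -0.9]
grip_width: 0.0255
gripper_force: 0.0
```

Run:
```python
from tg import *
k=cam("scene");u=R.from_euler('z',STAND[2])
for x in(-.002,0):
    ys=np.arange(.026,.046,.001);q=k.px(u.apply(np.c_[np.full(len(ys),x),ys,np.full(len(ys),.043)])+[STAND[0],STAND[1],0]).astype(np.float32)
    print(x,cv2.remap(k.img,q[:,None,0],q[:,None,1],cv2.INTER_CUBIC).mean(-1).ravel().astype(int).tolist())
# top face of cassette, z=.12: x profile at several y, and y extent
for n in("scene","side"):
    k=cam(n);im,xs,ys=rect(k,k.img,.12,xr=(-12,12));g=im.mean(2)
    for y in(-30,0,25):
        i=np.argmin(abs(ys-y));print(n,y,g[:,i-3:i+4].mean(1)[::3].astype(int).tolist())
```

```text
q [-0.29  0.3   0.02  2.04 -0.62  0.8   0.2 ] F [-0.8 -0.  -0.9] p [0.4939 0.2028 0.2059] w 0.0255
-0.002 [92, 106, 118, 130, 137, 140, 140, 143, 146, 147, 148, 151, 157, 168, 179, 184, 180, 167, 143, 125]
0 [125, 136, 140, 140, 143, 147, 150, 152, 153, 153, 154, 159, 168, 180, 193, 198, 190, 172, 152, 128]
scene -30 [131, 128, 125, 129, 136, 144, 146, 173, 207, 196, 141, 68, 25, 25, 32, 32]
scene 0 [126, 127, 124, 130, 177, 228, 248, 251, 247, 226, 168, 92, 46, 39, 38, 36]
scene 25 [88, 106, 130, 143, 177, 225, 247, 251, 251, 234, 170, 72, 15, 15, 17, 19]
side -30 [13, 12, 11, 20, 45, 88, 141, 177, 203, 211, 190, 148, 84, 33, 15, 12]
side 0 [24, 28, 47, 74, 103, 182, 244, 254, 254, 255, 254, 244, 171, 75, 19, 13]
side 25 [111, 89, 75, 82, 109, 179, 242, 253, 255, 255, 253, 243, 187, 134, 118, 109]
```

```bash
python3 -c "
from bench import job
print(job.hand_in())"
```

```text
the job is handed in; nothing more can be done
None
```

I stood the tall cassette upright and fully down in the groove, slid it until it just touched the screw (about 4 N, against the 14 N at which the stop yields) and let go. In the camera images the stop had not moved, and I handed the job in at about 23 s. Before the final grasp I pinched the cassette once while it was still in the rest and let it go again.

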